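# Seat the marble dish on the try-me turntable and hold it turned

### The arm

A 6-joint arm with a two-finger parallel gripper is mounted at the origin on the work surface. World frame = base frame: x ahead of the robot, y to its left, z up, the work surface at z = 0. Lengths are in m, angles in rad, forces in N, time in s.
With the tool pointing down it reaches from about 0.225 to 0.875 m from the base axis. Payload 3.4 kg.
Tool frame: the origin (TCP) lies at the very end of the fingers, on their centre line; the grasp point (between the pads) lies 19 mm behind it (grasp_offset is the distance from the TCP to the grasp point, in m); y points along the fingers, z is the direction in which the jaws open and shut, and the axes are right-handed (so a half turn about y gives the same grasp; the last joint's range is limited). The gripper opens to 85 mm and grips with 20 to 120 N. Pads are 22 mm wide; open, the fingers measure 114 mm over their backs; the gripper's body (76 mm by 85 mm) begins 54 mm behind the grasp point. The pads swing forward as they close: fully open they stand 13 mm farther back than shut.
Start: joints at [-1.454, 0.276, 1.505, -0, 1.361, -0.121], TCP at [0.135, -0.559, 0.231] pointing down, gripper open.
Joint ranges: [-2.89, 2.89], [-0.75, 2.08], [0.22, 2.7], [-1.18, 4.32], [0.11, 2.71], [-2.7, 2.7]. Speed limits (rad/s): [2.57, 2.57, 3.14, 3.14, 3.14, 3.14].

### API

Orientations are given as a unit quaternion [w, x, y, z].
In Python, from rig import get_state, get_image, sign_off, grasp_offset gives the robot as it stands.
- The arm moves only by the shell command python3 -m jog 'ROWS' [FORCE]. ROWS is JSON, one flat list of numbers, 7 for each row, row after row: the closure in counts, from 0 (fully open) to 255 (shut), then the shift along the tool's x, y, z in cm, then the turn, a rotation vector about the tool's x, y, z in units of 8 degrees (1.0 is 8 degrees). In form: [jaw, tx, ty, tz, rx, ry, rz, jaw, tx, ty, tz, rx, ry, rz, ...]. A call has 1 to 12 rows; each row is the pose to reach, as a shift and turn from the pose commanded when the call began, along the tool's axes at that moment; what a row does not reach only later rows make up. A row lasts 1/8 s, in which the tool goes at most 62.5 mm and 10.7 degrees, less where a joint would pass 70% of its speed; a pose out of reach is approached as far as the arm can. A call with a gripper value outside its range is refused whole. The fingers move at their own pace and stop on an object; FORCE is the grip in N (left out, the last holds). Time passes only in rows, so rows that repeat a pose let the fingers close. It gives the time, the measured TCP pose, the force and the opening at its end, in the units of the state.
- get_state(): the state, without advancing time (a new reading comes with each control period).
- get_image(name): name is "scene" or "top" or "wrist"; returns a dict with "color" (420x560x3 uint8, blue, green, red), "mtx" (3x3 intrinsics, pixels), "k1" (the pictures are not rectified: a ray, as slopes to the right and down, at radius r is drawn at 1 + k1 r^2 times it, then the intrinsics apply), "R" (3x3) and "t" (3): a world point X has camera coordinates R X + t; the wrist camera has in their place "tool_from_camera" (4x4, takes a point from camera to tool coordinates, whose origin is the TCP and whose axes are the tool frame's). Camera axes: x right, y down, z forward; pixel columns grow to the right and rows downward; lengths in m; the calibration is good to about 2 mm. A picture is of the moment at which its call begins: read the wrist's pose just before it. There is no depth.
- sign_off(): hands the job in, once; it reports no verdict.
The state is a dict: "clock": time; "qpos": joint angles; "qd": joint speeds; "effort": joint torques, N m; "position": TCP position; "ee_rot": TCP orientation; "contact_force": force on the tool from outside, world axes, zero at the start; "moment": the same for the moment, N m; "width": finger opening in m.
Only numpy, scipy, OpenCV 4.12 (cv2) and the standard library are available. Lean on these libraries where they do the work, as an engineer would, in place of code of your own. Each camera call takes 0.05 s, during which the arm holds its last target.

### The job

Carry the blue marble dish, level and with the red marble lying loose in it, to the white try-me turntable and seat it fully down on the square spindle. Then turn the dish a quarter turn anticlockwise (seen from above) so that the turntable's red pointer stands on the green mark, and finish still gripping the dish and holding it there, because a spring turns it back when let go. All the while the marble must stay on the yellow circle in the middle of the dish, and the other goods on the table stay where they are.

Things in the scene. Friction and masses are not known exactly. Their poses are not given: they have to be found in the camera images.
- dish: The marble dish, 0.2 to 0.4 kg: a light-blue shallow round bowl (144 mm across the rim, rim top 54 mm above the origin) on a square wooden foot (60 x 60 mm, 26 mm tall), with a wooden bow handle over it. Origin: centre of the foot's underside; z up. The foot has a square bore open below, 28 x 28 mm, 26 mm deep, centred, its sides parallel to the dish's x and y.
- dish_handle (a point): Centre of the bar of the dish's bow handle, 120 mm above the dish's origin; axes as the dish's. The bar runs along x: 148 mm long (x), 12 mm wide (y), 14 mm tall, carried by two posts 12 mm thick at x = +-68 mm, over the middle of the bowl. Under the bar there is nothing down to the marble.
- dish_middle (a point): Lowest point of the bowl's inner face, in the middle of the dish, 31 mm above its origin. The inner face rises at about 8 degrees out to radius 35 mm, and at 20 degrees beyond. The yellow circle painted round this point has a radius of 28 mm.
- marble_center (a point): Centre of the loose red marble, 30 mm in diameter, 35 g. It starts in the middle of the dish; its top is then about 61 mm above the dish's origin.
- turntable: The turntable's round white base, 210 mm across, 28 mm tall, fixed to the table. Origin: centre of its underside. Its x axis points the way the red pointer points at rest. The green mark (18 degrees wide) lies on its top near the edge in its +y direction, a quarter turn anticlockwise from the resting pointer.
- spindle_seat (a point): Point on the turntable's axis on top of its aluminium drive disc (90 mm across), 42 mm above the table: the dish's origin is here when the dish is fully seated. It turns with the spindle: x along the red pointer, which reaches from 45 to 97 mm from the axis and lies below the disc's top.
- spindle_tip (a point): Centre of the top of the square steel spindle, 24 mm above spindle_seat; axes as spindle_seat. The spindle is 26 x 26 mm with sides parallel to x and y; its top 6 mm taper to 20 x 20 mm. The dish's bore fits on it in any of four quarter-turn orientations, with 1 mm clearance a side and so about 0.08 rad of rotational play either way.
- spindle (a joint): Turn of the spindle and its red pointer from rest, rad, anticlockwise from above: 0 at rest (a stop), pi/2 with the pointer at the middle of the green mark, 2.3 at the other stop. A spring turns it back to 0: 0.025 N m at rest, growing by 0.1 N m per rad, 0.18 N m at a quarter turn.
- penguin: Bystander: light-blue vinyl penguin figure, 58 mm across, 85 mm tall, loose; origin at the centre of its underside. Leave it alone.
- bee: Bystander: yellow and black striped bee figure, 60 mm across, 70 mm tall, loose; origin at the centre of its underside. Leave it alone.
- piglet: Bystander: small round pink pig figure, 52 mm across and tall, loose; origin at the centre of its underside. Leave it alone.
- tumbler: Bystander: pink open tumbler, 76 mm across, 100 mm tall, loose; origin at the centre of its underside. Leave it alone.
- lunchbox: Bystander: cream lunch box with a yellow patch on its lid, 114 x 174 x 50 mm, loose; origin at the centre of its underside. Leave it alone.
- bead_jar: Bystander: orange jar with a white cap, 64 mm across, 85 mm tall, loose; origin at the centre of its underside. Leave it alone.
- stacker: Bystander: toy of coloured rings on a post, 64 mm across, 78 mm tall, loose; origin at the centre of its underside. Leave it alone.

How it is judged:
On the way, in this order (a step that is already met when the one before it is completed fails the run):
1. the dish is fully seated on the square spindle, before it has been turned far (horizontal distance between dish and spindle_seat below 0.006 m and z of dish in the frame of spindle_seat between -0.004 and 0.004 m and angle between dish's own z axis and vertical below 0.1 rad and value of joint spindle below 1 rad), for 0.2 s.
2. the seated dish is turned until the red pointer stands on the green mark (horizontal distance between dish and spindle_seat below 0.006 m and z of dish in the frame of spindle_seat between -0.004 and 0.004 m and angle between dish's own z axis and vertical below 0.1 rad and value of joint spindle between 1.41 and 1.73 rad), for 0.2 s.
At the end, for the whole second after the job is handed in: The dish is fully down on the spindle (within 4 mm in height, 6 mm sideways, 0.1 rad of level), the spindle stands at a quarter turn (1.41 to 1.73 rad) at rest, the marble lies within 29 mm of the middle of the dish, and the fingers still hold the dish (over 1 N) (all of step 2 and horizontal distance between marble_center and dish_middle below 0.029 m and z of marble_center in the frame of dish below 0.06 m and contact force between the fingers and dish above 1 N and linear speed of dish below 0.05 m/s and velocity of joint spindle between -0.1 and 0.1 rad/s); the arm keeps its last pose, push and grip.
It fails at once if the marble leaves the yellow circle (horizontal distance between marble_center and dish_middle above 0.03 m).
It fails at once if the dish is tipped by more than 0.25 rad (angle between dish's own z axis and vertical above 0.25 rad).
It fails at once if one of the other goods is moved by more than 40 mm (distance of any of penguin, bee, piglet, tumbler, lunchbox, bead_jar, stacker from where it was at the start of the episode above 0.04 m).
It also fails if it takes over 59 s, if anything falls off the work surface, if the arm or the gripper's body presses on something with over 40 N, if the wrist force passes 120 N, or if a joint passes its speed limit or range.

## Working session

There is one attempt and no reset: what is moved stays moved. The work goes in short steps, Python scripts to look and compute and a shell command to move; the robot and the scene stay as the last step left them, time stands still between calls to the robot, and variables do not carry over. Pictures are saved under pics/ and viewed, and the job is handed in when it is done.

```bash
ls; mkdir -p pics
cat > h.py <<'E'
import numpy as np, cv2
from rig import get_state,get_image,grasp_offset
from scipy.spatial.transform import Rotation as Ro
def Rt(q): return Ro.from_quat([q[1],q[2],q[3],q[0]]).as_matrix()
def ray(im,uv,state=None):
    K=im["mtx"]; K=np.array(K); d=np.array([(uv[0]-K[0,2])/K[0,0],(uv[1]-K[1,2])/K[1,1]])
    s=d.copy()
    for _ in range(30): s=d/(1+im["k1"]*(s@s))
    c=np.array([s[0],s[1],1.])
    if "R" in im:
        R=np.array(im["R"]);t=np.array(im["t"]); return -R.T@t, R.T@c
    T=np.array(im["tool_from_camera"]); A=Rt(state["ee_rot"])
    return A@T[:3,3]+np.array(state["position"]), A@T[:3,:3]@c
def atz(im,uv,z,state=None):
    o,d=ray(im,uv,state); return o+d*(z-o[2])/d[2]
def proj(im,X,state=None):
    X=np.array(X,float)
    if "R" in im: c=np.array(im["R"])@X+np.array(im["t"])
    else:
        T=np.array(im["tool_from_camera"]);A=Rt(state["ee_rot"])
        c=T[:3,:3].T@(A.T@(X-np.array(state["position"]))-T[:3,3])
    s=c[:2]/c[2]; s=s*(1+im["k1"]*(s@s)); K=np.array(im["mtx"])
    return np.array([K[0,0]*s[0]+K[0,2],K[1,1]*s[1]+K[1,2]])
E
python3 - <<'E'
from h import *
import pickle
s=get_state();print(s,grasp_offset)
for n in ["scene","top","wrist"]:
    im=get_image(n);cv2.imwrite(f"pics/{n}0.png",im["color"]);pickle.dump((s,im),open(f"{n}0.pkl","wb"))
    print(n,{k:v for k,v in im.items() if k!="color"})
E
```

```text
pics
{'clock': 0.0, 'qpos': array([-1.45401158e+00,  2.76593060e-01,  1.50616593e+00,  1.98356712e-05,
        1.36069828e+00, -1.20992288e-01]), 'qd': array([ 0.00130127,  0.00230123,  0.00067079,  0.00100937, -0.00071914,
       -0.00058101]), 'effort': array([-1.64441994e-03, -4.16782129e+01, -2.45812869e+01, -4.80536855e-04,
        1.12037198e-02, -4.95956471e-06]), 'position': array([ 0.13537924, -0.55827597,  0.23042775]), 'ee_rot': array([ 0.08387573, -0.08385924,  0.70277447, -0.70145602]), 'contact_force': array([ 0.20529901, -0.33988623, -0.27935862]), 'moment': array([ 0.0755511 , -0.04230968, -0.00946365]), 'width': 0.08545040766610783} 0.0187
scene {'mtx': array([[526.41118412,   0.        , 278.541607  ],
       [  0.        , 526.41118412, 211.32109575],
       [  0.        ,   0.        ,   1.        ]]), 'k1': -0.07060336042680848, 'R': array([[-0.87684464,  0.4806076 ,  0.01264181],
       [ 0.37171278,  0.69437912, -0.61617144],
       [-0.30491489, -0.5355875 , -0.7875106 ]]), 't': array([ 0.55403614, -0.1687709 ,  1.60561124])}
top {'mtx': array([[517.3805815 , 
[... 224 characters left out ...]
.98753471, -0.01892058, -0.15626007],
       [ 0.15632477, -0.001981  , -0.98770372]]), 't': array([-0.00664818,  0.64934992,  1.39662686])}
wrist {'mtx': array([[356.2929277 ,   0.        , 276.5419114 ],
       [  0.        , 356.2929277 , 207.76157414],
       [  0.        ,   0.        ,   1.        ]]), 'k1': -0.059926054956626854, 'tool_from_camera': array([[ 9.64851683e-04,  9.57029235e-01,  2.89989847e-01,
        -7.35086561e-02],
       [-1.22830839e-03, -2.89988629e-01,  9.57029303e-01,
        -1.43015872e-01],
       [ 9.99998780e-01, -1.27958830e-03,  8.95731027e-04,
         1.54523429e-04],
       [ 0.00000000e+00,  0.00000000e+00,  0.00000000e+00,
         1.00000000e+00]])}
```

View pics/top0.png

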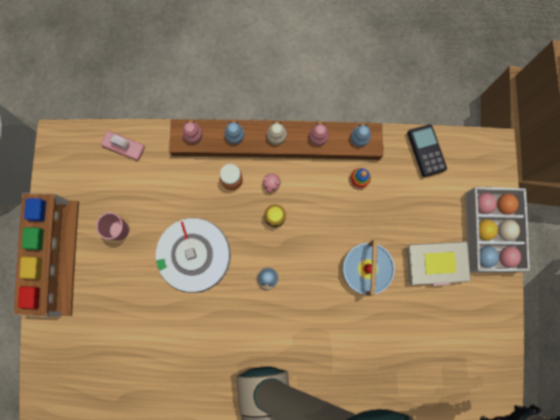

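View pics/scene0.png

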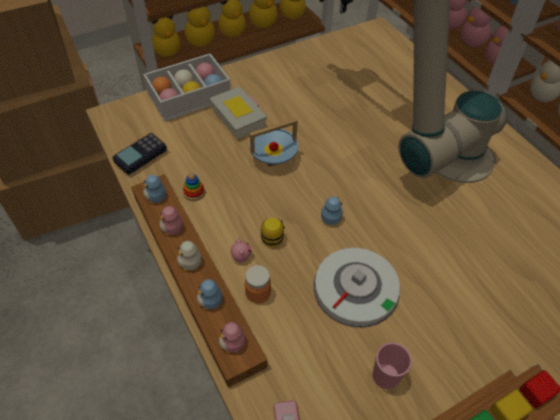

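View pics/wrist0.png

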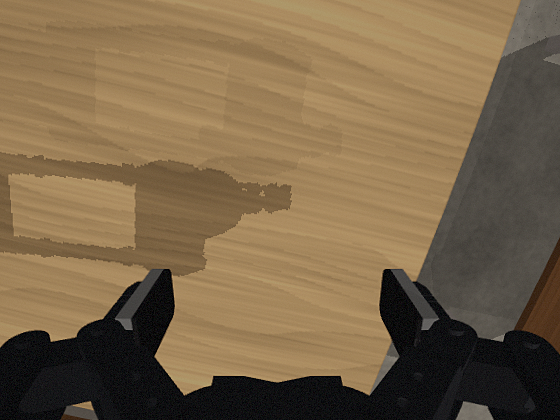

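Top view: dish at about (369,268), turntable at (193,255), red pointer toward (184,229), green mark at (161,264), penguin (268,278) between them, bee (275,215). I'll zoom in.

Run:
```python
from h import *
import pickle
s,im=pickle.load(open("top0.pkl","rb"));c=im["color"]
a=cv2.resize(c[230:310,325:425],None,fx=4,fy=4,interpolation=cv2.INTER_CUBIC)
b=cv2.resize(c[210:300,145:245],None,fx=4,fy=4,interpolation=cv2.INTER_CUBIC)[:360]
cv2.imwrite("pics/z0.png",np.hstack([cv2.copyMakeBorder(a,0,40,0,0,0),b]))
s,im=pickle.load(open("scene0.pkl","rb"));c=im["color"]
a=cv2.resize(c[110:180,235:315],None,fx=5,fy=5,interpolation=cv2.INTER_CUBIC)
b=cv2.resize(c[240:330,305:410],None,fx=3.8,fy=3.8889,interpolation=cv2.INTER_CUBIC)
cv2.imwrite("pics/z1.png",np.hstack([a,b]))
```

```text
(no output)
```

View pics/z0.png

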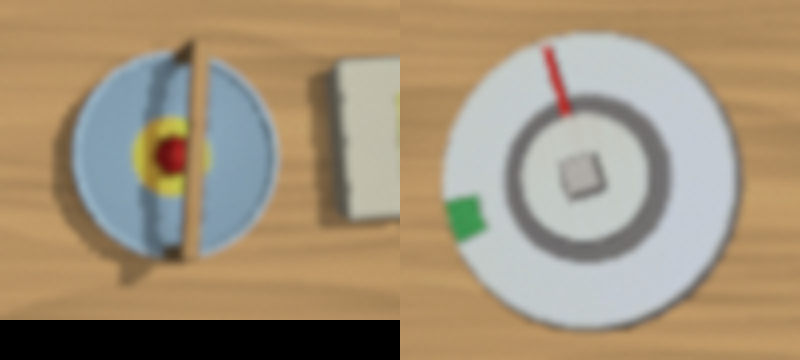

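View pics/z1.png

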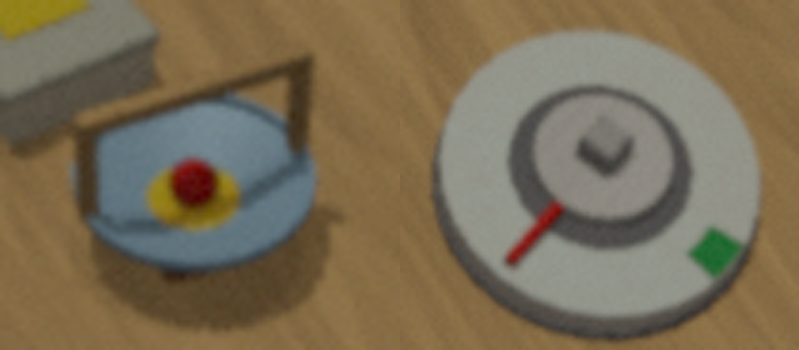

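Run:
```python
from h import *
import pickle
s,im=pickle.load(open("top0.pkl","rb"))
def P(U,V,ox,oy,z,f=4): return atz(im,((U+.5)/f-.5+ox,(V+.5)/f-.5+oy),z)
D=lambda U,V,z:P(U,V,325,230,z)
T=lambda U,V,z:P(U-400,V,145,210,z)
print("dish rim",D(72,155,.054),D(279,155,.054),D(175,50,.054),D(175,258,.054))
a,b=D(196,40,.127),D(189,261,.127);print("bar",a,b,(a+b)/2,np.linalg.norm(a-b),np.degrees(np.arctan2(*(a-b)[1::-1])))
print("marble",D(172,155,.046))
print("tt",T(441,175,.028),T(741,175,.028),T(590,32,.028),T(590,328,.028))
p,q=T(548,47,.036),T(567,115,.036);print("ptr",p,q,np.degrees(np.arctan2(*(p-q)[1::-1])))
print("spindle",[T(*x,.066) for x in [(560,163),(597,153),(606,187),(570,199)]])
print("green",T(466,218,.028))
for n,u,z in [("penguin",(268,278),.04),("bee",(275,215),.035),("tumbler",(112,228),.1),("lunch",(440,263),.05),("stack",(361,178),.04),("pig",(272,183),.03),("jar",(231,177),.085)]: print(n,atz(im,u,z))
s,im=pickle.load(open("scene0.pkl","rb"))
a=P(75,125,235,110,.12,5);b=P(308,62,235,110,.12,5);print(a,b,(a+b)/2,np.linalg.norm(a-b))
```

```text
dish rim [ 0.50594166 -0.19248631  0.054     ] [ 0.50758081 -0.33824904  0.054     ] [ 0.58011101 -0.26498534  0.054     ] [ 0.43564458 -0.26447511  0.054     ]
bar [ 0.57896175 -0.26518797  0.127     ] [ 0.43310614 -0.25982163  0.127     ] [ 0.50603394 -0.2625048   0.127     ] 0.1459542991932973 -2.1070830858917566
marble [ 0.50727345 -0.263998    0.046     ]
tt [0.53915363 0.33588408 0.028     ] [0.54410238 0.12208011 0.028     ] [0.64386612 0.23315483 0.028     ] [0.43422771 0.22516123 0.028     ]
ptr [0.63130909 0.26152052 0.036     ] [0.58311672 0.24584251 0.036     ] 18.020805401190675
spindle [array([0.54643303, 0.24442307, 0.066     ]), array([0.55392875, 0.21899004, 0.066     ]), array([0.53062674, 0.21187002, 0.066     ]), array([0.5217804, 0.2364936, 0.066    ])]
green [0.50911979 0.31645843 0.028     ]
penguin [0.47667244 0.01334414 0.04      ]
bee [ 0.65484411 -0.00300049  0.035     ]
tumbler [0.59984706 0.44331382 0.1       ]
lunch [ 0.52398711 -0.47206665  0.05      ]
stack [ 0.76651629 -0.24835502  0.04      ]
pig [0.74849473 0.00718846 0.03      ]
jar [0.75108228 0.12109737 0.085     ]
[ 0.57797882 -0.27104683  0.12      ] [ 0.43590599 -0.2547104   0.12      ] [ 0.5069424  -0.26287861  0.12      ] 0.14300898462311432
```

```bash
cat >> h.py <<'E'
def plan(pos,zyaw,s=None,down=(0,0,-1)):
    """tx ty tz (cm), rotvec/8deg to reach TCP pos with tool y down, tool z at yaw zyaw deg"""
    s=s or get_state(); A=Rt(s["ee_rot"]); p=np.array(s["position"])
    a=np.radians(zyaw); z=np.array([np.cos(a),np.sin(a),0]); y=np.array(down,float); x=np.cross(y,z)
    B=np.array([x,y,z]).T
    return np.round(A.T@(np.array(pos)-p)*100,2), np.round(np.degrees(Ro.from_matrix(A.T@B).as_rotvec())/8,3)
def show():
    s=get_state();A=Rt(s["ee_rot"])
    print("t",s["clock"],"p",s["position"].round(4),"zyaw",np.degrees(np.arctan2(A[1,2],A[0,2])).round(2),"ydir",A[:,1].round(4),"q",s["qpos"].round(3),"F",s["contact_force"].round(2),"M",s["moment"].round(2),"w",round(s["width"],4))
    return s
E
python3 - <<'E'
from h import *
s=show(); print(Rt(s["ee_rot"]).round(3))
for yaw in (87,-93): print(plan((.507,-.2635,.18),yaw))
E
```

```text
t 0.15 p [ 0.1354 -0.5584  0.2306] zyaw -76.37 ydir [-2.0e-04  1.4e-03 -1.0e+00] q [-1.454  0.276  1.506  0.     1.361 -0.121] F [0.33 0.33 0.21] M [-0.01  0.02 -0.05] w 0.0852
[[-0.972 -0.     0.236]
 [-0.236  0.001 -0.972]
 [-0.    -1.    -0.001]]
(array([-43.06,   5.1 , -19.9 ]), array([ 0.0000e+00, -2.0422e+01, -1.4000e-02]))
(array([-43.06,   5.1 , -19.9 ]), array([0.01 , 2.078, 0.   ]))
```

```bash
python3 -m jog '[0,-22,-2,-10,0,1,0, 0,-43.1,-2,-19.9,0,2.08,0, 0,-43.1,-2,-19.9,0,2.08,0, 0,-43.1,-2,-19.9,0,2.08,0, 0,-43.1,-2,-19.9,0,2.08,0, 0,-43.1,-2,-19.9,0,2.08,0, 0,-43.1,-2,-19.9,0,2.08,0, 0,-43.1,-2,-19.9,0,2.08,0, 0,-43.1,-2,-19.9,0,2.08,0, 0,-43.1,-2,-19.9,0,2.08,0, 0,-43.1,-2,-19.9,0,2.08,0]' 80
python3 - <<'E'
from h import *
import pickle
s=show(); im=get_image("wrist");cv2.imwrite("pics/w1.png",im["color"]);pickle.dump((s,im),open("w1.pkl","wb"))
E
```

```text
clock: 1.52
position: [0.5064, -0.2648, 0.2512]
ee_rot: [0.019, -0.019, -0.707, 0.707]
contact_force: [-0.0, -1.1, 1.2]
width: 0.0852
t 1.525 p [ 0.5064 -0.2648  0.2512] zyaw -93.11 ydir [-7.e-04 -2.e-04 -1.e+00] q [-6.030e-01  2.610e-01  1.477e+00 -1.000e-03  1.404e+00  1.022e+00] F [-0.02 -1.09  1.2 ] M [-0.04  0.02  0.01] w 0.0852
```

View pics/w1.png

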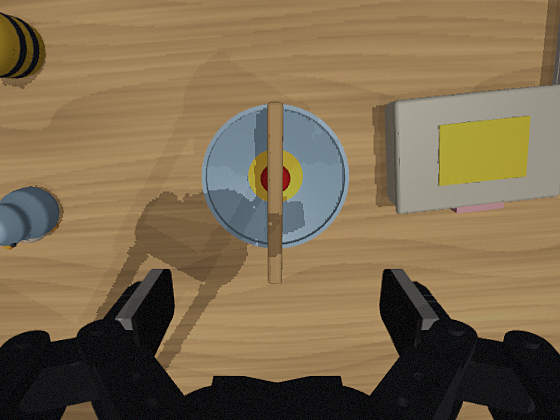

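Wrist view: the handle bar runs from (275,101) to (275,283), the rim spans about (203–349, 102–249), and the marble is at (275,178).

Run:
```python
from h import *
import pickle
s,im=pickle.load(open("w1.pkl","rb"))
a,b=atz(im,(275.3,101.5),.127,s),atz(im,(274.8,283),.127,s);print(a,b,(a+b)/2,np.linalg.norm(a-b),np.degrees(np.arctan2(*(a-b)[1::-1])))
for u in [(203,176),(349,176)]: print(atz(im,u,.054,s))
c=(a+b)/2
for pt in [(203,176),(349,176),(276,103),(276,248)]: print(atz(im,pt,.054,s)[:2])
cv2.imwrite("pics/w1z.png",cv2.resize(im["color"][90:295,190:360],None,fx=2.9,fy=2.9,interpolation=cv2.INTER_CUBIC))
```

```text
[ 0.57914295 -0.26843099  0.127     ] [ 0.43320407 -0.25980277  0.127     ] [ 0.50617351 -0.26411688  0.127     ] 0.1461937149522024 -3.3835125510770343
[ 0.51317421 -0.19406055  0.054     ]
[ 0.50528187 -0.33607722  0.054     ]
[ 0.51317421 -0.19406055]
[ 0.50528187 -0.33607722]
[ 0.57754517 -0.26885205]
[ 0.43353845 -0.26083551]
```

View pics/w1z.png

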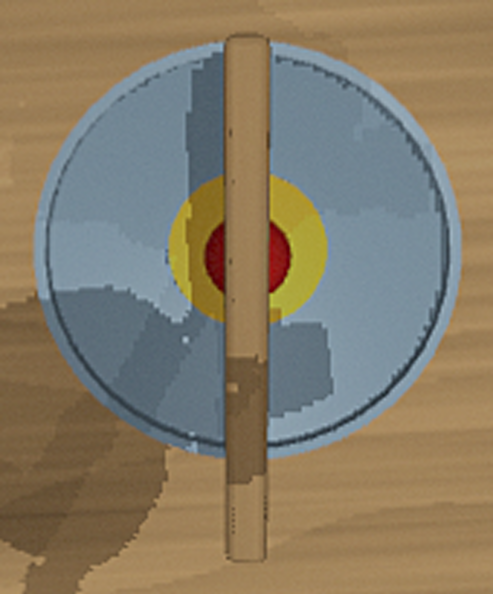

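```bash
python3 -m jog '[0,0,4,0,0,0,0, 0,0,8,0,0,0,0, 0,0,11,0,0,0,0, 0,0,13.5,0,0,0,0, 0,0,14.9,0,0,0,0, 0,0,14.9,0,0,0,0, 0,0,14.9,0,0,0,0]' 80
python3 - <<'E'
from h import *
s=show(); im=get_image("wrist");cv2.imwrite("pics/w2.png",im["color"]);im=get_image("scene");cv2.imwrite("pics/s2.png",cv2.resize(im["color"][60:220,200:420],None,fx=3,fy=3))
E
```

```text
clock: 2.45
position: [0.508, -0.2646, 0.1034]
ee_rot: [0.018, -0.019, -0.706, 0.707]
contact_force: [-0.2, -1.0, 0.1]
width: 0.0854
t 2.45 p [ 0.508  -0.2646  0.1034] zyaw -93.04 ydir [ 0.0017 -0.0013 -1.    ] q [-0.602  0.37   1.703 -0.     1.066  1.022] F [-0.18 -0.95  0.13] M [-0.05 -0.    0.03] w 0.0854
```

View pics/w2.png

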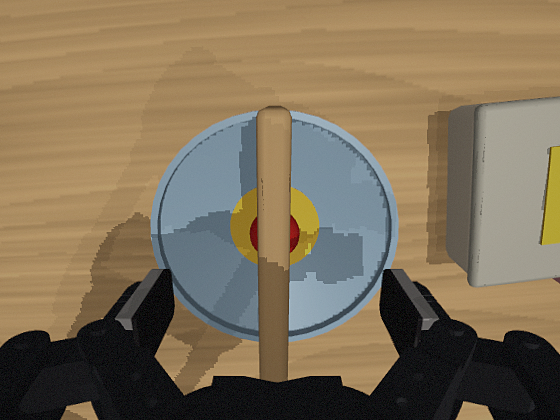

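View pics/s2.png

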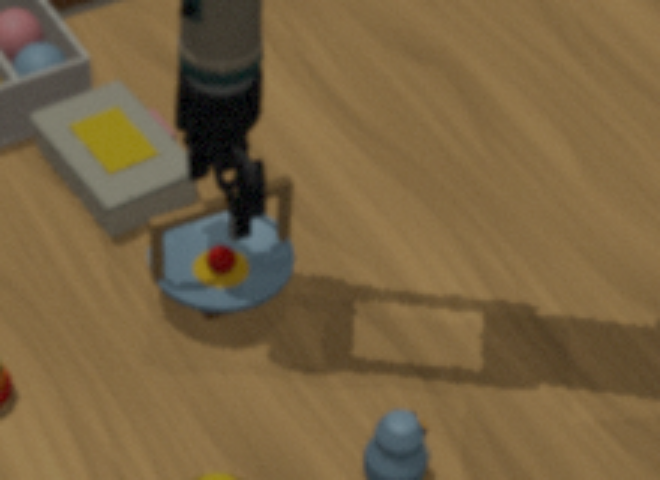

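Bar centred between the pads (bar at column ~274, pads at 165 and 390). Closing gradually.

```bash
python3 -m jog '[60,0,0,0,0,0,0, 120,0,0,0,0,0,0, 170,0,0,0,0,0,0, 195,0,0,0,0,0,0, 205,0,0,0,0,0,0, 215,0,0,0,0,0,0, 225,0,0,0,0,0,0, 235,0,0,0,0,0,0, 255,0,0,0,0,0,0, 255,0,0,0,0,0,0, 255,0,0,0,0,0,0]' 80
python3 - <<'E'
from h import *
s=show(); im=get_image("wrist");cv2.imwrite("pics/w3.png",im["color"])
E
```

```text
clock: 3.92
position: [0.5074, -0.2638, 0.1024]
ee_rot: [-0.019, 0.019, 0.707, -0.707]
contact_force: [-0.2, 0.6, 3.5]
width: 0.0105
t 3.925 p [ 0.5074 -0.2638  0.1024] zyaw -93.02 ydir [ 0.e+00  1.e-04 -1.e+00] q [-0.601  0.371  1.705  0.     1.066  1.022] F [-0.17  0.58  3.5 ] M [ 0.31  0.09 -0.03] w 0.0105
```

View pics/w3.png

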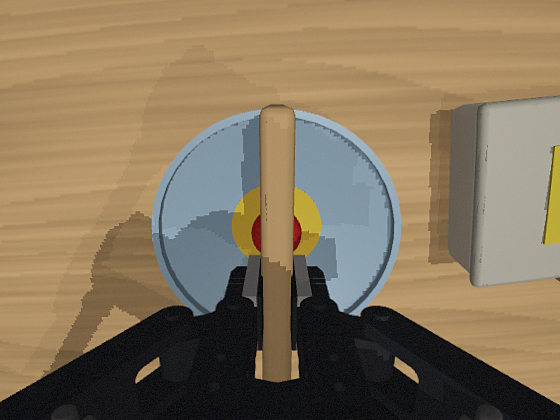

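```bash
python3 -m jog '[255,0,-0.3,0,0,0,0, 255,0,-0.9,0,0,0,0, 255,0,-1.8,0,0,0,0, 255,0,-3,0,0,0,0, 255,0,-4.4,0,0,0,0, 255,0,-5.8,0,0,0,0, 255,0,-7.2,0,0,0,0, 255,0,-8.4,0,0,0,0, 255,0,-9.4,0,0,0,0, 255,0,-10.2,0,0,0,0, 255,0,-10.7,0,0,0,0, 255,0,-11,0,0,0,0]' 80
python3 - <<'E'
from h import *
import pickle
s=show(); im=get_image("wrist");cv2.imwrite("pics/w4.png",im["color"]);im=get_image("scene");pickle.dump((s,im),open("s4.pkl","wb"));cv2.imwrite("pics/s4.png",cv2.resize(im["color"][30:210,200:420],None,fx=3,fy=3))
E
```

```text
clock: 5.48
position: [0.5073, -0.2639, 0.2124]
ee_rot: [-0.019, 0.019, 0.707, -0.707]
contact_force: [-0.4, -0.4, -3.7]
width: 0.0102
t 5.475 p [ 0.5073 -0.2639  0.2124] zyaw -93.02 ydir [-3.e-04  1.e-04 -1.e+00] q [-0.601  0.282  1.543 -0.     1.316  1.022] F [-0.36 -0.37 -3.7 ] M [0.01 0.01 0.04] w 0.0102
```

View pics/w4.png

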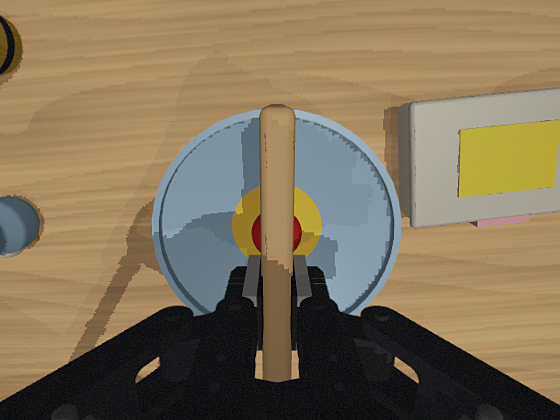

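View pics/s4.png

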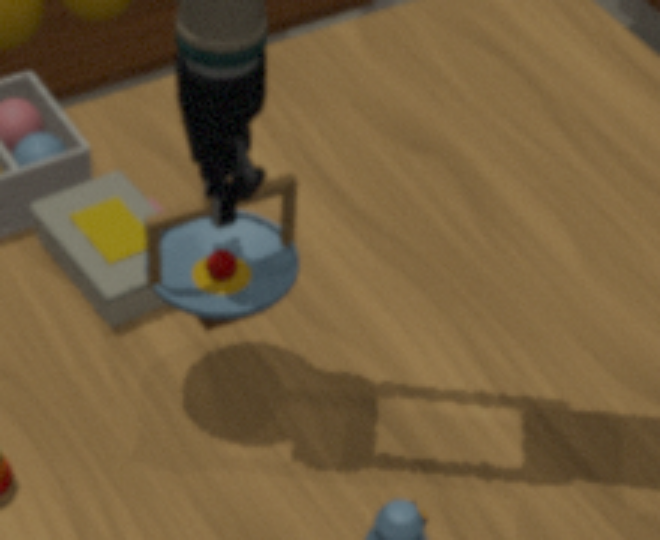

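Dish hangs level, marble unmoved at (276,233). Gentle ramped travel toward a viewing stop near y=0.07.

```bash
python3 -m jog '[255,0.04,0,-0.4,0,0,0, 255,0.12,0,-1.2,0,0,0, 255,0.24,0,-2.4,0,0,0, 255,0.4,0,-4,0,0,0, 255,0.6,0,-6,0,0,0, 255,0.8,0,-8,0,0,0, 255,1.0,0,-10,0,0,0, 255,1.2,0,-12,0,0,0, 255,1.4,0,-14,0,0,0, 255,1.6,0,-16,0,0,0, 255,1.8,0,-18,0,0,0, 255,2,0,-20,0,0,0]' 80
python3 -m jog '[255,0.2,0,-2,0,0,0, 255,0.4,0,-4,0,0,0, 255,0.6,0,-6,0,0,0, 255,0.8,0,-7.8,0,0,0, 255,0.95,0,-9.4,0,0,0, 255,1.1,0,-10.8,0,0,0, 255,1.2,0,-11.9,0,0,0, 255,1.3,0,-12.7,0,0,0, 255,1.35,0,-13.1,0,0,0, 255,1.35,0,-13.3,0,0,0, 255,1.35,0,-13.3,0,0,0, 255,1.35,0,-13.3,0,0,0]' 80
python3 - <<'E'
from h import *
import pickle
s=show(); im=get_image("wrist");cv2.imwrite("pics/w5.png",im["color"]);pickle.dump((s,im),open("w5.pkl","wb"))
E
```

```text
clock: 7.08
position: [0.4979, -0.0619, 0.2123]
ee_rot: [0.019, -0.019, -0.707, 0.707]
contact_force: [0.2, -1.0, -2.7]
width: 0.0101
clock: 8.57
position: [0.4916, 0.0701, 0.2123]
ee_rot: [0.019, -0.019, -0.707, 0.707]
contact_force: [-0.8, -0.5, -3.1]
width: 0.0109
t 8.575 p [0.4916 0.0701 0.2123] zyaw -93.04 ydir [ 0.e+00 -3.e-04 -1.e+00] q [ 0.002  0.17   1.697 -0.     1.275  1.625] F [-0.84 -0.52 -3.13] M [-0.02  0.05 -0.04] w 0.0109
```

View pics/w5.png

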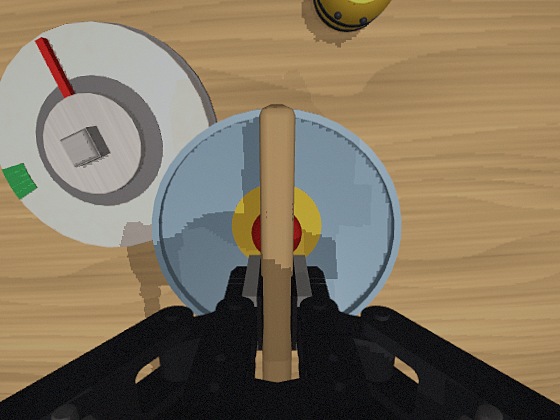

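Clear view of the spindle at (85,146), pointer (41,40)→(69,95), marble still at (276,232). Zoom for the spindle and dish rim.

Run:
```python
from h import *
import pickle
s,im=pickle.load(open("w5.pkl","rb"));c=im["color"]
cv2.imwrite("pics/w5z.png",cv2.resize(c[20:220,0:180],None,fx=4,fy=3,interpolation=cv2.INTER_CUBIC) if 0 else cv2.resize(c[65:215,25:175],None,fx=4,fy=4,interpolation=cv2.INTER_CUBIC))
```

```text
(no output)
```

View pics/w5z.png

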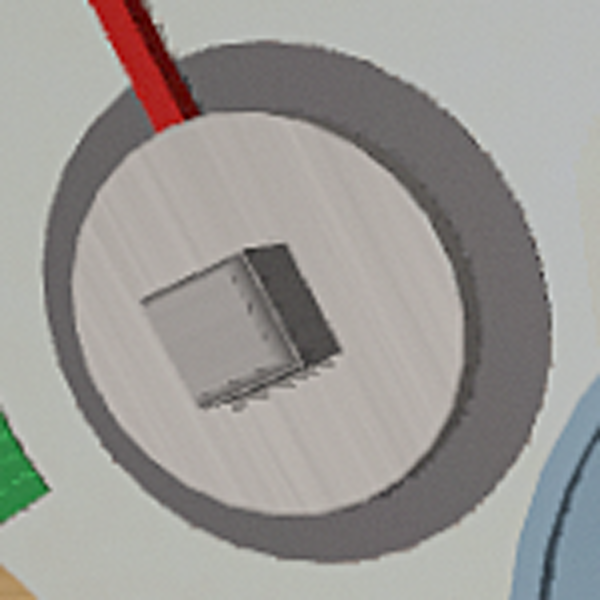

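Run:
```python
from h import *
import pickle
from scipy.optimize import least_squares
s,im=pickle.load(open("w5.pkl","rb"))
pts=[(73,285),(100,190),(160,130),(220,111),(300,125),(380,170),(440,240),(465,310),(455,390),(400,475),(310,516),(220,492),(130,425),(85,345)]
u=lambda U,V:((U+.5)/4-.5+25,(V+.5)/4-.5+65)
def fit(W):
    W=np.array(W)[:,:2]
    r=least_squares(lambda p:np.hypot(*(W-p[:2]).T)-p[2],[*W.mean(0),.05]);return r.x, r.fun.std()
print("disc",fit([atz(im,u(*p),.042,s) for p in pts]))
base=[(45,270),(80,150),(200,50),(270,41),(400,85),(500,190),(550,320),(530,430),(470,510),(340,562),(210,525),(100,420)]
print("grey ring",fit([atz(im,u(*p),.028,s) for p in base]))
# spindle
C=[u(141,300),u(243,252),u(303,370),u(200,407)]
W=[atz(im,p,.061,s) for p in C]; print("sp",np.round(W,4),np.mean(W,0))
A=atz(im,u(243,252),.060,s);B=atz(im,u(300,368),.060,s);print("edge",np.degrees(np.arctan2(*(A-B)[1::-1])),np.linalg.norm(A-B))
A=atz(im,u(287,243),.042,s);B=atz(im,u(341,351),.042,s);print("bot edge",A,B,np.degrees(np.arctan2(*(A-B)[1::-1])),np.linalg.norm(A-B))
for z in (.028,.042):
  A=atz(im,(38,42),z,s);B=atz(im,(64,98),z,s);print("ptr",np.degrees(np.arctan2(*(A-B)[1::-1])))
# dish
g=cv2.cvtColor(im["color"],cv2.COLOR_BGR2GRAY)
rim=[(152,229),(401,229),(170,170),(200,135),(385,170),(350,132),(230,116),(320,116)]
cv2.imwrite("pics/w5d.png",cv2.resize(im["color"][95:320,140:415],None,fx=2.6,fy=2.6,interpolation=cv2.INTER_CUBIC))
```

```text
disc (array([0.53802358, 0.23123964, 0.04404117]), np.float64(0.0007589929936444421))
grey ring (array([0.53774394, 0.2316934 , 0.05904889]), np.float64(0.000965995799353123))
sp [[0.5453 0.2478 0.061 ]
 [0.5535 0.2238 0.061 ]
 [0.5285 0.2157 0.061 ]
 [0.5221 0.2397 0.061 ]] [0.53734502 0.23175562 0.061     ]
edge 17.1574639168327 0.025773868867981085
bot edge [0.55398161 0.22371359 0.042     ] [0.52979049 0.215854   0.042     ] 17.99876097417407 0.025435872401986907
ptr 16.40111432748734
ptr 16.401114327487385
```

View pics/w5d.png

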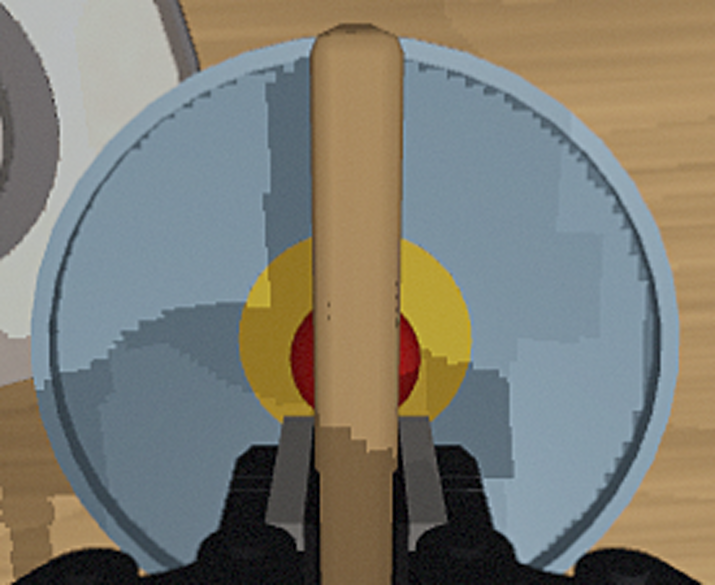

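Run:
```python
from h import *
import pickle
from scipy.optimize import least_squares
s,im=pickle.load(open("w5.pkl","rb"));A=Rt(s["ee_rot"]);p=np.array(s["position"])
u=lambda U,V:((U+.5)/2.6-.5+140,(V+.5)/2.6-.5+95)
pts=[(32,335),(680,335),(100,160),(200,78),(300,42),(420,40),(520,73),(610,148),(662,235),(50,240)]
def fit(W):
    W=np.array(W)[:,:2]
    r=least_squares(lambda p:np.hypot(*(W-p[:2]).T)-p[2],[*W.mean(0),.07]);return r.x, r.fun.std()
z0=p[2]-.1024
r=fit([atz(im,u(*q),z0+.054,s) for q in pts]);print(r, r[0][:2]-p[:2])
r=fit([atz(im,u(*q),z0+.0315+.004,s) for q in [(240,340),(472,340),(310,238),(270,270),(410,240),(450,280),(270,410),(445,410)]]);print("yellow",r)
print("marble",atz(im,u(355,360),z0+.046,s))
a,b=atz(im,u(314,250),z0+.127,s),atz(im,u(317,430),z0+.127,s);c,d=atz(im,u(400,250),z0+.127,s),atz(im,u(394,430),z0+.127,s)
m=(a+c)/2-(b+d)/2;print("bar yaw",np.degrees(np.arctan2(m[1],m[0])),(a+c)/2,(b+d)/2)
```

```text
(array([0.4890588 , 0.06930643, 0.07199852]), np.float64(0.0003970911495250251)) [-0.00250353 -0.00076158]
yellow (array([0.48926789, 0.06956743, 0.02778216]), np.float64(0.00039391886572494295))
marble [0.48891527 0.06995866 0.15587277]
bar yaw -3.533466230125368 [0.53525595 0.0672392  0.23687277] [0.5093621  0.06883812 0.23687277]
```

Run:
```python
from h import *
import pickle
for n in ("top","scene"):
    s=get_state();im=get_image(n);pickle.dump((s,im),open(n+"6.pkl","wb"))
    x0,y0=(130,190) if n=="top" else (290,190)
    z=cv2.resize(im["color"][y0:y0+150,x0:x0+200],None,fx=4,fy=4,interpolation=cv2.INTER_CUBIC);cv2.imwrite(f"pics/{n}6.png",z)
```

```text
(no output)
```

View pics/top6.png

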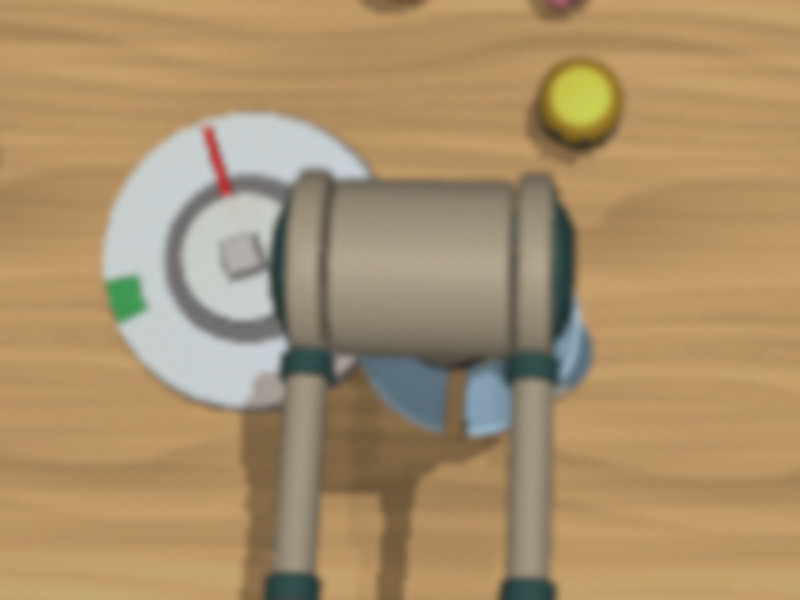

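View pics/scene6.png

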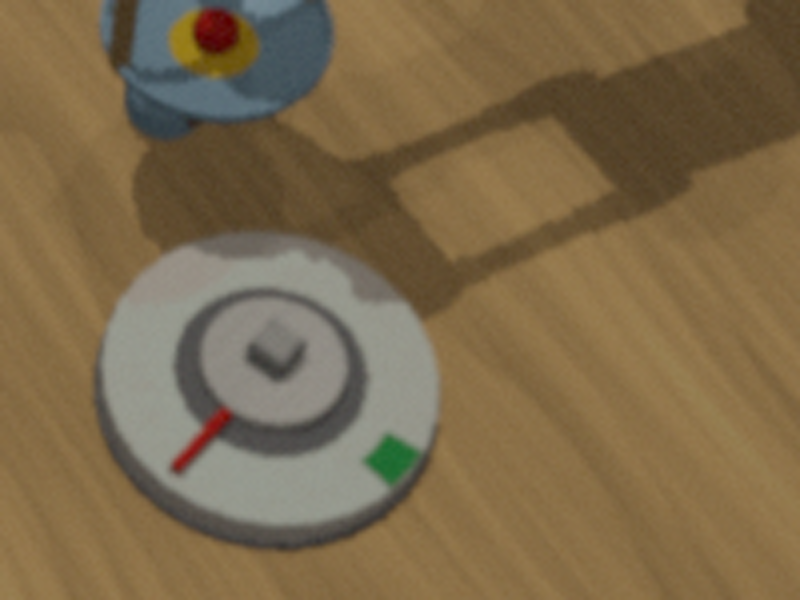

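Run:
```python
from h import *
import pickle
from scipy.optimize import least_squares
def fitw(W,r0):
    W=np.array(W)[:,:2]
    r=least_squares(lambda p:np.hypot(*(W-p[:2]).T)-p[2],[*W.mean(0),r0],loss="soft_l1",f_scale=.0008);return r.x.round(4), np.median(abs(r.fun)).round(5)
def radial(im,c0,R,z,s=None,sc=.010,pol=None,n=72,skip=None):
    # subpixel edge search along radial lines in the world plane
    g=cv2.GaussianBlur(cv2.cvtColor(im["color"],cv2.COLOR_BGR2GRAY),(0,0),.7).astype(np.float32);out=[]
    for a in np.linspace(0,2*np.pi,n,endpoint=False):
        if skip and skip(np.degrees(a)): continue
        rr=np.arange(R-sc,R+sc,.0002); d=np.array([np.cos(a),np.sin(a)])
        uv=np.array([proj(im,[*(np.array(c0)+r*d),z],s) for r in rr],np.float32)
        v=cv2.remap(g,uv[:,0].reshape(1,-1),uv[:,1].reshape(1,-1),cv2.INTER_CUBIC)[0]
        gr=np.gradient(v)*pol; k=np.argmax(gr)
        if gr[k]>.15*1 and 3<k<len(rr)-4: out.append([*(np.array(c0)+rr[k]*d)])
    return fitw(out,R),len(out)
for n,f in (("top","top0.pkl"),("scene","scene0.pkl"),("wrist","w5.pkl")):
    s,im=pickle.load(open(f,"rb")); c=(.538,.230)
    print(n,"ring(28) outer", radial(im,c,.0595,.028,s,pol=+1), "disc(42)",radial(im,c,.045,.042,s,sc=.007,pol=-1))
    print("   base top",radial(im,c,.105,.028,s,pol=-1,sc=.008))
for n,f in (("top","top0.pkl"),("scene","scene0.pkl"),("wrist","w1.pkl")):
    s,im=pickle.load(open(f,"rb"))
    print(n,"dish rim0",radial(im,(.5065,-.264),.072,.054,s,pol=-1,sc=.006),radial(im,(.5065,-.264),.072,.054,s,pol=1,sc=.006))
```

```text
top ring(28) outer ((array([0.5391, 0.2309, 0.0594]), np.float64(0.0007)), 72) disc(42) ((array([0.5398, 0.2308, 0.0445]), np.float64(0.00074)), 72)
   base top ((array([0.5394, 0.2306, 0.1037]), np.float64(0.0006)), 69)
scene ring(28) outer ((array([0.5373, 0.2312, 0.0597]), np.float64(0.00061)), 72) disc(42) ((array([0.5384, 0.2325, 0.0446]), np.float64(0.00047)), 72)
   base top ((array([0.5383, 0.2326, 0.1045]), np.float64(0.0008)), 72)
wrist ring(28) outer ((array([0.5376, 0.2322, 0.0601]), np.float64(0.00019)), 71) disc(42) ((array([0.5377, 0.2317, 0.0445]), np.float64(0.00016)), 72)
   base top ((array([0.5374, 0.2308, 0.1037]), np.float64(0.0005)), 66)
top dish rim0 ((array([ 0.5074, -0.2666,  0.0738]), np.float64(0.00058)), 56) ((array([ 0.5055, -0.2625,  0.0712]), np.float64(0.00104)), 39)
scene dish rim0 ((array([ 0.5065, -0.2663,  0.0733]), np.float64(0.00096)), 39) ((array([ 0.5076, -0.2643,  0.0714]), np.float64(0.00245)), 35)
wrist dish rim0 ((array([ 0.5083, -0.2652,  0.0693]), np.float64(0.00047)), 31) ((array([ 0.5056, -0.2638,  0.0682]), np.float64(0.00013)), 69)
```

```bash
python3 -m jog '[255,-0.12,0,-0.5,0,-0.08,0, 255,-0.36,0,-1.5,0,-0.24,0, 255,-0.71,0,-3,0,-0.47,0, 255,-1.17,0,-4.9,0,-0.77,0, 255,-1.67,0,-7,0,-1.1,0, 255,-2.17,0,-9.1,0,-1.44,0, 255,-2.64,0,-11.1,0,-1.75,0, 255,-3.07,0,-12.9,0,-2.04,0, 255,-3.43,0,-14.4,0,-2.27,0, 255,-3.69,0,-15.5,0,-2.45,0, 255,-3.86,0,-16.2,0,-2.56,0, 255,-3.92,0,-16.46,0,-2.6,0]' 80
python3 -m jog '[255,0,0,0,0,0,0, 255,0,0,0,0,0,0]'
python3 - <<'E'
from h import *
import pickle
s=show(); im=get_image("wrist");cv2.imwrite("pics/w7.png",im["color"]);pickle.dump((s,im),open("w7.pkl","wb"))
im=get_image("scene");pickle.dump((s,im),open("s7.pkl","wb"));cv2.imwrite("pics/s7.png",cv2.resize(im["color"][190:340,270:470],None,fx=4,fy=4,interpolation=cv2.INTER_CUBIC))
E
```

```text
clock: 10.22
position: [0.5394, 0.2328, 0.2122]
ee_rot: [-0.109, 0.11, -0.698, 0.699]
contact_force: [0.5, -0.4, -3.3]
width: 0.0105
clock: 10.48
position: [0.5392, 0.2322, 0.2123]
ee_rot: [-0.109, 0.109, -0.698, 0.699]
contact_force: [0.8, -0.7, -3.0]
width: 0.0103
t 10.475 p [0.5392 0.2322 0.2123] zyaw -72.24 ydir [-2.e-04 -4.e-04 -1.e+00] q [ 0.288  0.305  1.51  -0.     1.326  1.549] F [ 0.8  -0.71 -2.95] M [ 0.   -0.03 -0.  ] w 0.0103
```

View pics/w7.png

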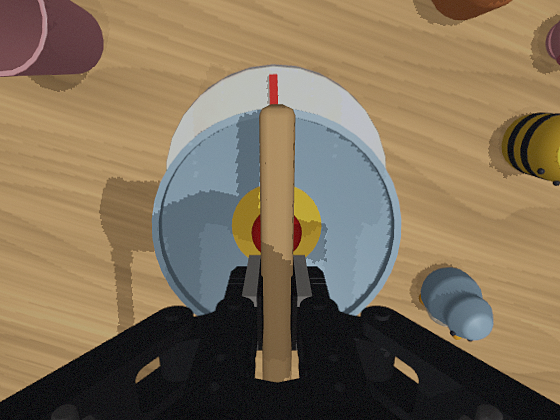

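View pics/s7.png

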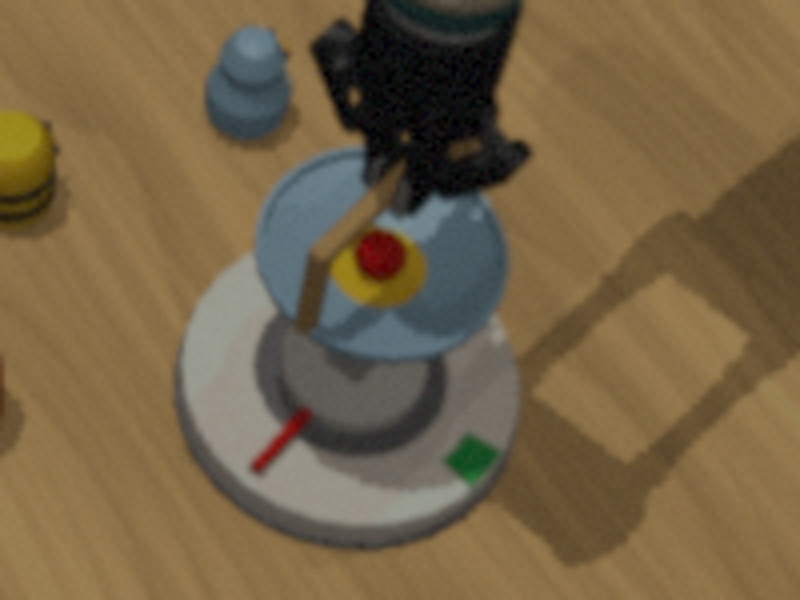

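Run:
```python
from h import *
import pickle
from scipy.optimize import least_squares
def radial(im,c0,R,z,s,angs,pol,sc=.006,chan=None):
    c=im["color"]; g=(cv2.cvtColor(c,cv2.COLOR_BGR2GRAY) if chan is None else chan(c.astype(np.float32)))
    g=cv2.GaussianBlur(g.astype(np.float32),(0,0),.7);out=[]
    for a in np.radians(angs):
        rr=np.arange(R-sc,R+sc,.0002); d=np.array([np.cos(a),np.sin(a)])
        uv=np.array([proj(im,[*(np.array(c0)+r*d),z],s) for r in rr],np.float32)
        v=cv2.remap(g,uv[:,0].reshape(1,-1),uv[:,1].reshape(1,-1),cv2.INTER_CUBIC)[0]
        gr=np.gradient(v)*pol;k=np.argmax(gr)
        if 3<k<len(rr)-4: out.append(np.array(c0)+rr[k]*d)
    W=np.array(out)
    r=least_squares(lambda p:np.hypot(*(W-p).T)-R,W.mean(0),loss="soft_l1",f_scale=.0005);return r.x.round(4),np.median(abs(r.fun)).round(5),len(W)
red=lambda c:c[...,2]-c[...,0]   # wood high, blue/white low
s,im=pickle.load(open("w7.pkl","rb"));z0=s["position"][2]-.1024
print("wrist base",radial(im,(.538,.232),.105,.028,s,range(-30,66,3),+1,chan=red))
print("wrist dish",radial(im,(.538,.232),.072,z0+.054,s,[*range(-70,0,4),*range(35,105,4)],+1,chan=red))
s,im=pickle.load(open("s7.pkl","rb"))
print("scene base",radial(im,(.538,.232),.105,.028,s,range(0,150,4),-1))
print("scene dish",radial(im,(.538,.232),.072,z0+.054,s,[*range(-60,-30,4),*range(30,150,4)],+1,chan=lambda c:c[...,2]-c[...,0]))
s0,im0=pickle.load(open("s4.pkl","rb"))
# pointer yaw wrist
s,im=pickle.load(open("w7.pkl","rb"))
m=(im["color"][...,2].astype(int)-im["color"][...,1]>90)[60:110,255:290];v,u=np.nonzero(m);v+=60;u+=255
W=np.array([atz(im,(a,b),.036,s)[:2] for a,b in zip(u,v)]);l=cv2.fitLine(W.astype(np.float32),cv2.DIST_L2,0,.001,.001).ravel();print("ptr yaw",np.degrees(np.arctan2(l[1],l[0])),W.mean(0))
```

```text
wrist base (array([0.5376, 0.232 ]), np.float64(0.00037), 32)
wrist dish (array([0.537 , 0.2315]), np.float64(0.00013), 35)
scene base (array([0.5387, 0.2316]), np.float64(0.0008), 38)
scene dish (array([0.5399, 0.2333]), np.float64(0.00048), 38)
ptr yaw 20.357506 [0.61749594 0.25976479]
```

```bash
python3 -m jog '[255,0,0.3,0,0,0,0, 255,0,0.9,0,0,0,0, 255,0,1.7,0,0,0,0, 255,0,2.5,0,0,0,0, 255,0,3.1,0,0,0,0, 255,0,3.5,0,0,0,0, 255,0,3.75,0,0,0,0, 255,0,3.9,0,0,0,0, 255,0,4.1,0,0,0,0, 255,0,4.3,0,0,0,0, 255,0,4.5,0,0,0,0, 255,0,4.7,0,0,0,0]'
python3 -c "
from h import *;show()"
```

```text
clock: 12.08
position: [0.5393, 0.2327, 0.1651]
ee_rot: [-0.109, 0.109, -0.699, 0.699]
contact_force: [0.3, 0.9, -3.3]
width: 0.0109
t 12.075 p [0.5393 0.2327 0.1651] zyaw -72.21 ydir [ 1.e-04 -1.e-04 -1.e+00] q [ 0.289  0.337  1.584 -0.     1.22   1.549] F [ 0.31  0.87 -3.28] M [ 0.01 -0.   -0.  ] w 0.0109
```

Bottom is now 3 mm below the spindle tip with no contact force: entering the taper.

```bash
python3 -m jog '[255,0,0.15,0,0,0,0, 255,0,0.3,0,0,0,0, 255,0,0.45,0,0,0,0, 255,0,0.6,0,0,0,0]'
python3 -m jog '[255,0,0.15,0,0,0,0, 255,0,0.3,0,0,0,0, 255,0,0.45,0,0,0,0, 255,0,0.6,0,0,0,0]'
python3 -c "
from h import *;show()"
```

```text
clock: 12.58
position: [0.5393, 0.2327, 0.1592]
ee_rot: [-0.109, 0.109, -0.699, 0.699]
contact_force: [-0.1, 0.2, -3.1]
width: 0.0104
clock: 13.08
position: [0.5393, 0.2327, 0.1532]
ee_rot: [-0.109, 0.109, -0.699, 0.699]
contact_force: [-0.2, -0.3, -3.6]
width: 0.0102
t 13.075 p [0.5393 0.2327 0.1532] zyaw -72.21 ydir [ 1.e-04 -1.e-04 -1.e+00] q [ 0.289  0.347  1.601 -0.     1.193  1.549] F [-0.2  -0.29 -3.58] M [-0.01 -0.06  0.03] w 0.0102
```

```bash
python3 -m jog '[255,0,0.15,0,0,0,0, 255,0,0.3,0,0,0,0, 255,0,0.45,0,0,0,0, 255,0,0.6,0,0,0,0, 255,0,0.7,0,0,0,0, 255,0,0.8,0,0,0,0]'
python3 -m jog '[255,0,0.04,0,0,0,0, 255,0,0.08,0,0,0,0]'
python3 -m jog '[255,0,0.04,0,0,0,0, 255,0,0.08,0,0,0,0]'
python3 -c "
from h import *;show()"
```

```text
clock: 13.82
position: [0.5393, 0.2327, 0.1452]
ee_rot: [-0.109, 0.109, -0.699, 0.699]
contact_force: [-1.1, -0.2, -2.5]
width: 0.0103
clock: 14.08
position: [0.5394, 0.2327, 0.1445]
ee_rot: [-0.109, 0.109, -0.699, 0.699]
contact_force: [-0.5, -0.7, -3.7]
width: 0.0103
clock: 14.32
position: [0.5394, 0.2329, 0.1444]
ee_rot: [0.11, -0.109, 0.699, -0.699]
contact_force: [-1.0, -0.5, 3.0]
width: 0.0102
t 14.325 p [0.5394 0.2329 0.1444] zyaw -72.22 ydir [ 7.e-04  4.e-04 -1.e+00] q [0.289 0.354 1.614 0.    1.173 1.549] F [-1.02 -0.53  2.97] M [ 0.01  0.24 -0.  ] w 0.0102
```

Contact force rises exactly at the expected seat height (TCP z 0.1444 = 0.042 + 0.1024). Dwell and look.

```bash
python3 -m jog '[255,0,0.03,0,0,0,0, 255,0,0.03,0,0,0,0, 255,0,0.03,0,0,0,0]' 100
python3 - <<'E'
from h import *
s=show(); im=get_image("wrist");c=im["color"]
im=get_image("scene");d=cv2.resize(im["color"][190:340,270:470],(560,420),interpolation=cv2.INTER_CUBIC)
cv2.imwrite("pics/w8.png",cv2.resize(np.hstack([c,d]),(800,300)))
E
```

```text
clock: 14.7
position: [0.5395, 0.2329, 0.1444]
ee_rot: [0.11, -0.109, 0.699, -0.698]
contact_force: [-2.4, 0.1, 5.9]
width: 0.0102
t 14.7 p [0.5395 0.2329 0.1444] zyaw -72.21 ydir [ 1.1e-03  6.0e-04 -1.0e+00] q [0.289 0.354 1.614 0.    1.172 1.549] F [-2.39  0.15  5.86] M [0.05 0.37 0.  ] w 0.0102
```

View pics/w8.png

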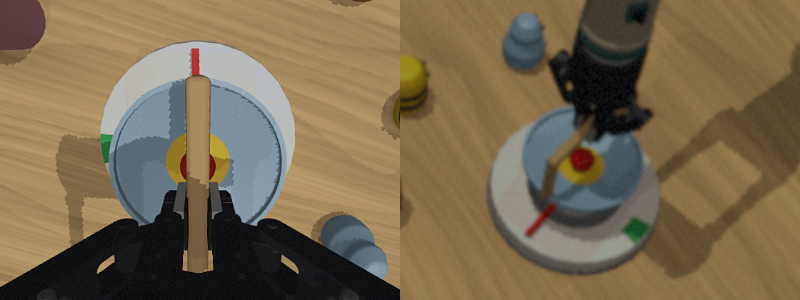

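The dish is seated over the disc, the marble is in the yellow circle, and the pointer is still at rest. I'll turn the first half.

```bash
python3 -m jog '[255,0,0,0,0,-0.25,0, 255,0.01,0,0,0,-0.7,0, 255,0.01,0,-0.01,0,-1.3,0, 255,0.02,0,-0.02,0,-2,0, 255,0.03,0,-0.02,0,-2.7,0, 255,0.04,0,-0.03,0,-3.4,0, 255,0.05,0,-0.03,0,-4.1,0, 255,0.06,0,-0.04,0,-4.7,0, 255,0.06,0,-0.04,0,-5.2,0, 255,0.07,0,-0.05,0,-5.6,0, 255,0.07,0,-0.05,0,-5.8,0, 255,0.07,0,-0.05,0,-5.9,0]' 100
python3 - <<'E'
from h import *
s=show(); im=get_image("wrist");cv2.imwrite("pics/w9.png",im["color"])
E
```

```text
clock: 16.3
position: [0.539, 0.2333, 0.1444]
ee_rot: [-0.381, 0.379, -0.596, 0.597]
contact_force: [-1.8, 0.3, 6.4]
width: 0.0101
t 16.3 p [0.539  0.2333 0.1444] zyaw -25.01 ydir [ 1.8e-03  8.0e-04 -1.0e+00] q [0.29  0.353 1.616 0.    1.171 0.726] F [-1.81  0.27  6.41] M [ 0.01  0.23 -0.14] w 0.0101
```

View pics/w9.png

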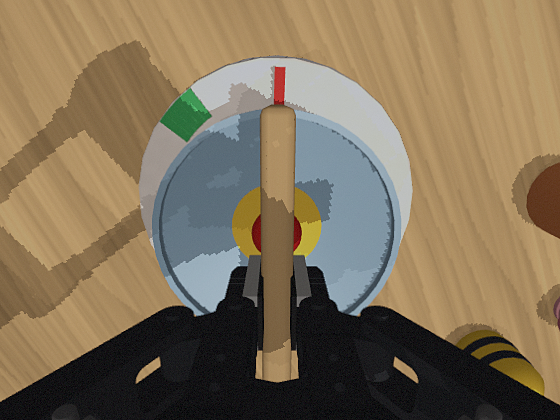

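Pointer (279,85) follows the handle, marble centred, lateral force small. Second half.

```bash
python3 -m jog '[255,0,0,0,0,-0.25,0, 255,0.01,0,0,0,-0.7,0, 255,0.01,0,-0.01,0,-1.3,0, 255,0.02,0,-0.02,0,-2,0, 255,0.03,0,-0.02,0,-2.7,0, 255,0.04,0,-0.03,0,-3.4,0, 255,0.04,0,-0.03,0,-4.1,0, 255,0.05,0,-0.04,0,-4.7,0, 255,0.05,0,-0.04,0,-5.2,0, 255,0.06,0,-0.05,0,-5.6,0, 255,0.06,0,-0.05,0,-5.8,0, 255,0.06,0,-0.05,0,-5.9,0]' 100
python3 -m jog '[255,0,0,0,0,0,0, 255,0,0,0,0,0,0]'
python3 - <<'E'
from h import *
import pickle
s=show(); im=get_image("wrist");cv2.imwrite("pics/w10.png",im["color"]);pickle.dump((s,im),open("w10.pkl","wb"))
im=get_image("scene");cv2.imwrite("pics/s10.png",im["color"]);pickle.dump((s,im),open("s10.pkl","wb"))
E
```

```text
clock: 17.85
position: [0.5381, 0.2336, 0.1444]
ee_rot: [0.588, -0.586, 0.395, -0.395]
contact_force: [-2.4, 2.2, 4.7]
width: 0.0104
clock: 18.1
position: [0.5381, 0.2336, 0.1444]
ee_rot: [0.588, -0.586, 0.395, -0.395]
contact_force: [-3.3, 1.7, 5.6]
width: 0.0099
t 18.1 p [0.5381 0.2336 0.1444] zyaw 22.13 ydir [ 0.0015  0.0022 -1.    ] q [ 0.29   0.352  1.617  0.002  1.17  -0.097] F [-3.27  1.7   5.62] M [ 0.31  0.34 -0.23] w 0.0099
```

View pics/w10.png

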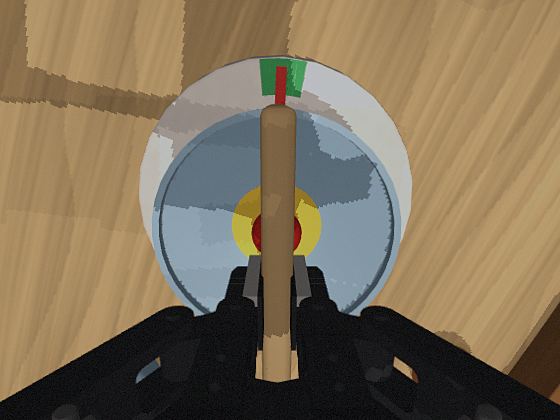

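View pics/s10.png

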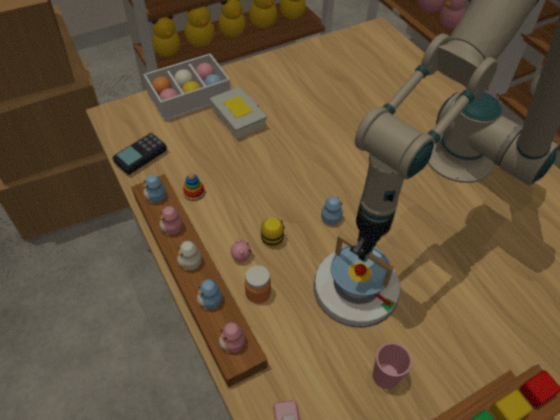

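The pointer (281,82) stands mid-way across the green mark (260–306). The marble is centred and the other goods are where they were. One numeric check before handing in.

```bash
python3 - <<'E'
from h import *
import pickle
s,im=pickle.load(open("w10.pkl","rb"));c=im["color"].astype(int);C=np.array([.538,.2318])
def ang(m,z):
    v,u=np.nonzero(m); W=np.array([atz(im,(a,b),z,s)[:2] for a,b in zip(u,v) if b<110 and 230<a<330])-C
    a=np.degrees(np.arctan2(W[:,1],W[:,0])); return a.mean(),a.min(),a.max()
print("green",ang((c[...,1]-c[...,2]>40)&(c[...,1]-c[...,0]>25),.028))
for z in(.034,.042): print("ptr",ang((c[...,2]-c[...,1]>90),z))
print(atz(im,(276,233),.042+.046,s), proj(im,[*C,.088],s))
E
python3 -m jog '[255,0,0,0,0,0,0, 255,0,0,0,0,0,0, 255,0,0,0,0,0,0]'; python3 -c "
from h import *;show()"
```

```text
green (np.float64(109.23015569599663), np.float64(100.03436681840925), np.float64(118.96306160424096))
ptr (np.float64(110.0328780970087), np.float64(107.51431618935942), np.float64(112.49406980250603))
ptr (np.float64(110.08837251900667), np.float64(107.64943634820227), np.float64(112.47877958946705))
[0.53845148 0.23095396 0.088     ] [275.83115402 231.50542136]
clock: 18.58
position: [0.5381, 0.2336, 0.1444]
ee_rot: [0.588, -0.586, 0.395, -0.395]
contact_force: [-2.3, 2.7, 5.5]
width: 0.01
t 18.575 p [0.5381 0.2336 0.1444] zyaw 22.13 ydir [ 0.0014  0.0022 -1.    ] q [ 0.29   0.352  1.617  0.002  1.17  -0.097] F [-2.3   2.67  5.47] M [ 0.32  0.35 -0.19] w 0.01
```

Pointer is within 1° of the middle of the mark, the marble is within 1 mm of the axis, and everything is at rest.

```bash
python3 -c "
from rig import sign_off;print(sign_off())"
```

```text
the job is handed in; nothing more can be done
None
```

I carried the dish level to the turntable, seated it on the spindle, turned it a quarter turn anticlockwise, and handed in at 18.6 s still gripping it. `sign_off()` gives no verdict, so the result below rests on my own last checks.

- **Seating:** contact came at TCP z 0.1444 m, the height expected for fully seated. Height stayed the same through the turn, with about 5 N of vertical force and under 4 N sideways.
- **Turn:** the pointer stands at about 110.0° and the middle of the green mark at about 109.2°, so it is within 1° of the mark's centre. The arm was at rest.
- **Marble:** within about 1 mm of the spindle axis, on the yellow circle.
- **Grip:** the fingers hold the handle bar with the grip set to 100 N. The measured opening of about 10 mm is less than the bar's 12 mm width.
- **Other goods:** they looked unmoved in the final scene picture; I did not measure their positions again.

The cameras disagreed by 1 to 2 mm on where the dish and turntable centres were, so I used averages. The resting pointer angle read between 16° and 20° depending on the picture. Neither affected the fit.

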